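# Line up the label rolls by fullness

## Task

Put the four part-used label rolls over the pins of the spindle holders, one on each, standing upright and fully down on the base discs, lined up by size: the fullest roll next to the steel end block, then getting thinner along the row to the emptiest beside the pen pot. Let go of them all and leave them at rest.

Things in the scene. Friction and masses are not known exactly. Their poses are not given: they have to be found in the camera images.
- roll_66: Loose part-used roll of white paper labels, the fullest of four: outer diameter 66 mm, 50 mm tall, standing on end, with a brown cardboard core whose open bore is 26 mm across, right through. Origin at the centre of its underside; z up along its axis.
- roll_56: Loose part-used roll of white paper labels, the second fullest of four: outer diameter 56 mm, 50 mm tall, standing on end, with a brown cardboard core whose open bore is 26 mm across, right through. Origin at the centre of its underside; z up along its axis.
- roll_46: Loose part-used roll of white paper labels, the second emptiest of four: outer diameter 46 mm, 50 mm tall, standing on end, with a brown cardboard core whose open bore is 26 mm across, right through. Origin at the centre of its underside; z up along its axis.
- roll_36: Loose part-used roll of white paper labels, the emptiest of four: outer diameter 36 mm, 50 mm tall, standing on end, with a brown cardboard core whose open bore is 26 mm across, right through. Origin at the centre of its underside; z up along its axis.
- holder_1: One of four identical fixed spindle holders on the grey strip (numbers shuffled along the row): black disc 56 mm across, 6 mm high, with an upright round-tipped steel pin, 10 mm thick, standing 25 mm above the disc. Origin at the centre of the disc's underside, on the strip 8 mm above the table; a roll stands on the disc's top, 6 mm above the origin. Neighbouring pins are 85 mm apart.
- holder_2: One of four identical fixed spindle holders on the grey strip (numbers shuffled along the row): black disc 56 mm across, 6 mm high, with an upright round-tipped steel pin, 10 mm thick, standing 25 mm above the disc. Origin at the centre of the disc's underside, on the strip 8 mm above the table; a roll stands on the disc's top, 6 mm above the origin. Neighbouring pins are 85 mm apart.
- holder_3: One of four identical fixed spindle holders on the grey strip (numbers shuffled along the row): black disc 56 mm across, 6 mm high, with an upright round-tipped steel pin, 10 mm thick, standing 25 mm above the disc. Origin at the centre of the disc's underside, on the strip 8 mm above the table; a roll stands on the disc's top, 6 mm above the origin. Neighbouring pins are 85 mm apart.
- holder_4: One of four identical fixed spindle holders on the grey strip (numbers shuffled along the row): black disc 56 mm across, 6 mm high, with an upright round-tipped steel pin, 10 mm thick, standing 25 mm above the disc. Origin at the centre of the disc's underside, on the strip 8 mm above the table; a roll stands on the disc's top, 6 mm above the origin. Neighbouring pins are 85 mm apart.
- end_block: Fixed steel block 90 x 40 x 85 mm high, on the strip at one end of the row (either end); the black round pen pot (72 mm across, pens up to 115 mm high) stands at the other end. Origin at the centre of its underside, on the strip's top. The pins of the row lie 100, 185, 270 and 355 mm from it in a straight line.
- strip: Fixed grey steel strip 100 x 520 x 8 mm high, lying on the bench. Origin at the centre of its underside; its y axis runs along the row of holders, its x axis across it. In its frame the pins stand at x = 0 and y = -127.5, -42.5, 42.5 and 127.5 mm, the end block and the pen pot at y = +227.5 and -227.5 mm, either way round.
Not all that is in view belongs to the job. Leave any orange or pink look-alike of the roll_46 alone.

How it is judged:
By the outcome, as a careful person would: the job done as asked, in the order asked, and still so for the second after the job is handed in, with the robot touching nothing.
It also fails if it takes over 99 s, if anything falls off the work surface, if the arm or the gripper's body presses on something with over 40 N, if the wrist force passes 120 N, or if a joint passes its speed limit or range.

## Robot

A 7-joint arm with a two-finger parallel gripper is mounted at the origin on the work surface. World frame = base frame: x ahead of the robot, y to its left, z up, the work surface at z = 0. Lengths are in m, angles in rad, forces in N, time in s.
With the tool pointing down it reaches from about 0.4 to 0.85 m from the base axis. Payload 10.4 kg.
Tool frame: the origin (TCP) lies midway between the tips of the shut fingers; the grasp point (between the pads) lies 19 mm behind it; z points along the fingers, x is the direction in which the jaws open and shut, and the axes are right-handed (so a half turn about z gives the same grasp; the last joint's range is limited). The gripper opens to 85 mm and grips with 20 to 120 N. Pads are 22 mm wide; open, the fingers measure 114 mm over their backs; the gripper's body (76 mm by 85 mm) begins 54 mm behind the grasp point. The pads swing forward as they close: fully open they stand 13 mm farther back than shut.
Start: joints at [-1.184, 0.332, -0.065, 1.46, 0.022, 1.35, -0.088], TCP at [0.249, 0.573, 0.231] pointing down, gripper open.
Joint ranges: [-2.6, 2.6], [-0.5, 2.12], [-1.47, 1.34], [0.16, 2.42], [-1.27, 4.41], [0.06, 2.06], [-2.6, 2.6]. Speed limits (rad/s): [2.22, 2.22, 2.79, 2.79, 3.14, 3.14, 3.14].

## Interface

Orientations are given as a unit quaternion [x, y, z, w].
In Python, from workcell import telemetry, eyes, order gives the robot as it stands.
- The arm moves only by the tool servo_tool, never from a script. Its argument "deltas" is a list of rows, each a list of 3 entries, a list of its own where there are three numbers: the shift along the tool's x, y, z in cm, then the turn about the tool's z in rad, then the finger opening in cm, from 0 to 8.54. A call has 1 to 12 rows; each row shifts and turns the pose as measured when the row begins, along the tool's axes as they then stand; what a row does not reach is not made up. A row lasts 1/12 s, in which the tool goes at most 41.7 mm and 7.16 degrees, less where a joint would pass 70% of its speed; a pose out of reach is approached as far as the arm can. A call is refused whole if a number of a shift passes 4.17 or a number of a turn 0.125, either way. A call with a gripper value outside its range is refused whole. The fingers move at their own pace and stop on an object; "force" is the grip in N (left out, the last holds). Time passes only in rows, so rows that do not move let the fingers close. It gives the time, the measured TCP pose, the force and the opening at its end, in the units of the state.
- telemetry.get_obs(): the state, without advancing time (a new reading comes with each control period).
- eyes.camera(name): name is "scene" or "side" or "wrist"; returns (picture, depth): 400x640x3 uint8, blue, green, red; 400x640 float32, m along the optical axis (not along the pixel's ray), 0 where there is no reading.
- eyes.calibration(name): a dict with "fx", "fy", "cx", "cy" (pixels), "distortion" ([k1, k2, p1, p2, k3] as OpenCV has them; the pictures are not rectified), "rvec" (rotation vector, rad) and "tvec" (3), from world to camera coordinates, as OpenCV has them. Camera axes: x right, y down, z forward; pixel columns grow to the right and rows downward; lengths in m; the calibration is good to about 2 mm. A picture is of the moment at which its call begins: read the wrist's pose just before it. calibration takes no time and is no camera call; for the wrist camera it gives the pose at the moment of the call.
- order.hand_in(): hands the job in, once; it reports no verdict.
The state is a dict: "clock": time; "joint_pos": joint angles; "joint_velocities": joint speeds; "tau": joint torques, N m; "position": TCP position; "ee_rot": TCP orientation; "ft_force": force on the tool from outside, world axes, zero at the start; "torque": the same for the moment, N m; "grip_width": opening from 0.0 (shut) to 1.0 (fully open).
Only numpy, scipy, OpenCV 4.12 (cv2) and the standard library are available. Lean on these libraries where they do the work, as an engineer would, in place of code of your own. Each camera call takes 0.05 s, during which the arm holds its last target. There are 200 camera calls.

## Working session

There is one attempt and no reset: what is moved stays moved. The work goes in short steps, Python scripts to look and compute and a tool call to move; the robot and the scene stay as the last step left them, time stands still between calls to the robot, and variables do not carry over. Pictures are saved under pics/ and viewed, about 12 in all and at most 16, crops included, and the job is handed in when it is done.

Besides the shell and the picture viewer there is one more tool, called after "Request:" by a JSON object that holds its "api" and its "payload", one argument or row to a line. servo_tool: Moves the arm, as the interface text tells. Its arguments: {"type":"object","properties":{"deltas":{"type":"array"},"force":{"type":"number"}},"required":["deltas"]}

```bash
mkdir -p pics; ls; python3 - <<'E'
from workcell import telemetry, eyes, order
import cv2,numpy as np
print(telemetry.get_obs())
for n in ("scene","side"):
    p,d=eyes.camera(n); cv2.imwrite(f"pics/{n}0.png",p); np.save(f"pics/{n}0.npy",d); print(n,eyes.calibration(n))
E
```

```text
pics
{'clock': 0.0, 'joint_pos': array([-1.18359417,  0.33289429, -0.06467462,  1.46093815,  0.0215778 ,
        1.34991507, -0.08851168]), 'joint_velocities': array([ 2.83670156e-04, -7.02339173e-04,  1.03466684e-05, -1.18514462e-04,
       -1.45970377e-03, -3.13986859e-04, -3.59402022e-04]), 'tau': array([ 1.11678560e-04, -6.25438571e+01,  4.85648692e-02, -3.91617930e+01,
        1.61250302e-02,  9.37184610e-03, -7.03717592e-05]), 'position': array([0.24887838, 0.57289539, 0.23050339]), 'ee_rot': array([ 8.36195294e-01,  5.48431306e-01, -5.95233421e-04,  4.23035304e-04]), 'ft_force': array([ 0.05765674, -0.18243044, -0.84969936]), 'torque': array([-0.01035679, -0.02193751,  0.03161467]), 'grip_width': 0.9998012900536355}
scene {'fx': 426.1661997224263, 'fy': 426.1661997224263, 'cx': 320.0777782722101, 'cy': 203.28600674864407, 'distortion': array([0.03508313, 0.        , 0.        , 0.        , 0.        ]), 'rvec': array([ 1.16424917,  2.28203731, -1.07081068]), 'tvec': array([ 0.26049427, -0.26243996,  1.26608484])}
side {'fx': 486.5626033014329, 'fy': 486.5626033014329, 'cx': 324.0017417053956, 'cy': 203.68241295602684, 'distortion': array([-0.00959171,  0.        ,  0.        ,  0.        ,  0.        ]), 'rvec': array([ 2.1074187 , -0.73675907,  0.37170683]), 'tvec': array([-0.36966177,  0.25203439,  0.92306112])}
```

View pics/scene0.png

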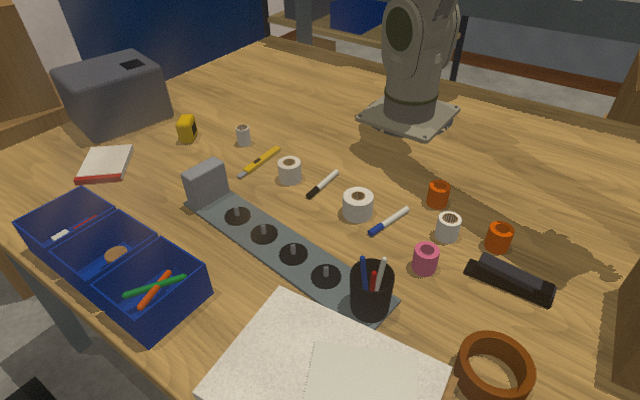

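View pics/side0.png

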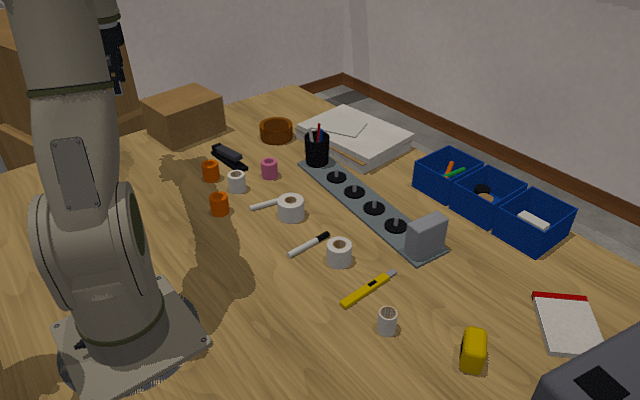

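The scene view shows four white rolls at (243,134), (289,170), (358,204) and (448,226). The look-alikes are orange at (438,193) and (500,237), and pink at (426,258). The pins are at about (237,212), (263,231), (292,248) and (325,271), with the steel block at (205,183) and the pen pot at (371,290). The side view agrees. Next I'll measure from depth.

```bash
cat > h.py <<'E'
import cv2,numpy as np
from workcell import telemetry, eyes, order
def cloud(d,c):
    K=np.array([[c['fx'],0,c['cx']],[0,c['fy'],c['cy']],[0,0,1]])
    v,u=np.mgrid[:d.shape[0],:d.shape[1]]
    n=cv2.undistortPoints(np.stack([u,v],-1).reshape(-1,1,2).astype(float),K,np.array(c['distortion'])).reshape(*d.shape,2)
    P=np.dstack([n*d[...,None],d]); R=cv2.Rodrigues(np.array(c['rvec']))[0]
    W=(P-np.array(c['tvec']))@R; W[d<=0]=np.nan
    return W
def proj(X,c):
    K=np.array([[c['fx'],0,c['cx']],[0,c['fy'],c['cy']],[0,0,1]])
    return cv2.projectPoints(np.array(X,float).reshape(-1,1,3),np.array(c['rvec']),np.array(c['tvec']),K,np.array(c['distortion']))[0].reshape(-1,2)
E
python3 - <<'E'
from h import *
np.set_printoptions(precision=4,suppress=True)
seeds={'scene':[(243,130),(289,164),(358,196),(448,219)],'side':[(387,315),(339,247),(291,203),(236,178)]}
pins={'scene':[(237,212),(263,231),(292,248),(325,271)],'side':[(396,221),(375,205),(355,188),(337,174)]}
from scipy.optimize import least_squares
C={}
for n in seeds:
    W=cloud(np.load(f'pics/{n}0.npy'),eyes.calibration(n)); img=cv2.imread(f'pics/{n}0.png'); C[n]=(W,img)
    for s in seeds[n]:
        u,v=s; S=W[v-25:v+26,u-25:u+26].reshape(-1,3)
        g=np.isfinite(S[:,0]); S=S[g]
        T=S[(S[:,2]>.044)&(S[:,2]<.06)]; m=np.median(T,0)
        # side wall + top rim : circle by convex hull min enclosing
        (cx,cy),r=cv2.minEnclosingCircle(T[:,:2].astype(np.float32))
        print(n,s,len(T),m,'encl',cx,cy,2*r*1e3,'ztop',np.median(T[:,2]),S[:,2].min())
    for u,v in pins[n]:
        S=W[v-12:v+13,u-12:u+13].reshape(-1,3); S=S[np.isfinite(S[:,0])]
        T=S[(S[:,2]>.024)&(S[:,2]<.05)]; D=S[(S[:,2]>.0115)&(S[:,2]<.018)]
        print(n,'pin',(u,v),len(T),T.mean(0),T[:,2].max(),'disc',len(D),cv2.minEnclosingCircle(D[:,:2].astype(np.float32)))
E
```

```text
scene (243, 130) 70 [ 0.3949 -0.2882  0.048 ] encl 0.393410861492157 -0.29106271266937256 39.51927274465561 ztop 0.04804889339852087 -0.004687046816127864
scene (289, 164) 254 [ 0.4472 -0.083   0.0491] encl 0.4443519711494446 -0.08471951633691788 57.81736969947815 ztop 0.04909867241975251 -0.004954446891582103
scene (358, 196) 477 [0.4602 0.117  0.0492] encl 0.45656031370162964 0.11555803567171097 67.35662370920181 ztop 0.04919822513461895 -0.003947499874504947
scene (448, 219) 303 [0.4192 0.2989 0.0489] encl 0.4240039885044098 0.27548086643218994 171.13448679447174 ztop 0.04894005184270057 -0.004519117763884438
scene pin (237, 212) 31 [ 0.6258 -0.084   0.0316] 0.03913709686011078 disc 317 ((0.6239781379699707, -0.08534757047891617), 0.02926008775830269)
scene pin (263, 231) 30 [0.6331 0.0015 0.0321] 0.03925465010255149 disc 359 ((0.6311966180801392, -0.0007532446179538965), 0.029165426269173622)
scene pin (292, 248) 32 [0.6413 0.0859 0.0319] 0.037599565901753104 disc 349 ((0.6396623849868774, 0.08349984884262085), 0.028239428997039795)
scene pin (325, 271) 35 [0.6501 0.1702 0.0324] 
[... 579 characters left out ...]
 [0.3923 0.2822 0.0489] encl 0.39321526885032654 0.30799123644828796 243.3759719133377 ztop 0.048869143443543 -0.003981761349338522
side pin (396, 221) 23 [ 0.6196 -0.0888  0.0328] 0.03821288231906241 disc 264 ((0.6299736499786377, -0.06992390006780624), 0.047971174120903015)
side pin (375, 205) 21 [ 0.6282 -0.0032  0.0328] 0.04272429683949774 disc 224 ((0.6349079012870789, 0.006768972147256136), 0.05204327404499054)
side pin (355, 188) 19 [0.6375 0.0798 0.0318] 0.04071074637123239 disc 211 ((0.650704026222229, 0.09227854013442993), 0.060025639832019806)
side pin (337, 174) 18 [0.6469 0.1635 0.033 ] 0.04128690735152304 disc 188 ((0.6612809896469116, 0.17050935328006744), 0.06820258498191833)
```

Sizes and positions fit: 36 at (.392,-.292), 56 at (.445,-.087), 66 at (.457,.113) and 46 near (.42,.295). The block is at the -y end, so 66→(.623,-.087), 56→(.631,-.001), 46→(.640,.083) and 36→(.649,.167). I'll move above the white 46 roll, turn the jaws across the row, and check with the wrist camera.

Request:
{"api": "servo_tool", "payload": {
  "deltas": [
    [[-0.15, 3.2, 0], 0.125, 8.5],
    [[-0.15, 3.2, 0], 0.125, 8.5],
    [[-0.15, 3.2, 0], 0.125, 8.5],
    [[-0.15, 3.2, 0], 0.125, 8.5],
    [[-0.15, 3.2, 0], 0.125, 8.5],
    [[-0.15, 3.2, 0], 0.125, 8.5],
    [[-0.15, 3.2, 0], 0.125, 8.5],
    [[-0.15, 3.2, 0], 0.125, 8.5],
    [[-0.15, 3.2, 0], 0.125, 8.5],
    [[-0.15, 3.2, 0], 0.125, 8.5],
    [[0, 0, 0], 0.01, 8.5],
    [[0, 0, 0], 0, 8.5]
  ]
}}

```text
clock: 1.1
position: [0.4083, 0.3032, 0.2242]
ee_rot: [0.998, -0.056, -0.004, 0.004]
ft_force: [-0.6, 1.0, -0.1]
grip_width: 0.992
```

```bash
cat >> h.py <<'E'
def tool():
    from scipy.spatial.transform import Rotation as Ro
    o=telemetry.get_obs(); R=Ro.from_quat(o['ee_rot']).as_matrix(); return np.array(o['position']),R,o
def go(*targets):
    "cm shifts in tool frame + yaw to turn, from current pose to targets"
    p,R,o=tool(); yaw=np.arctan2(R[1,0],R[0,0])
    print('t',round(o['clock'],2),'pos',p.round(4),'yaw',round(yaw,3),'turn',round(yaw+0.1,3),'tilt',R[:,2].round(3),'f',o['ft_force'].round(1),'g',round(o['grip_width'],3),'j',o['joint_pos'].round(2))
    for t in targets: print(t,(100*R.T@(np.array(t)-p)).round(2)); 
E
python3 - <<'E'
from h import *
go((.42,.295,.231))
p,d=eyes.camera('wrist'); c=eyes.calibration('wrist'); cv2.imwrite('pics/w1.png',p); np.save('pics/w1.npy',d)
E
```

```text
t 1.1 pos [0.4083 0.3032 0.2242] yaw -0.113 turn -0.013 tilt [-0.009 -0.007 -1.   ] f [-0.6  1.  -0.1] g 0.992 j [-0.95  0.08  0.24  1.78 -0.02  1.3  -0.82]
(0.42, 0.295, 0.231) [ 1.25  0.69 -0.68]
```

View pics/w1.png

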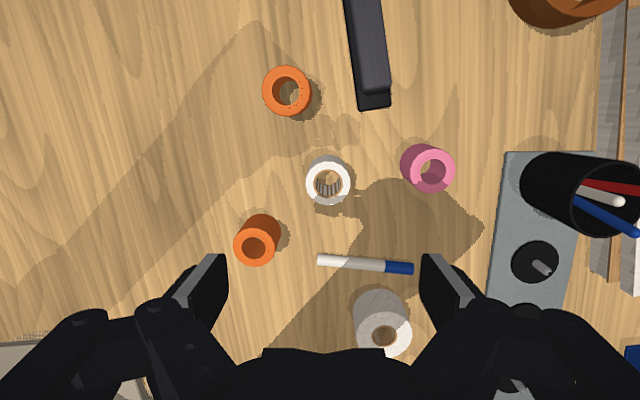

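The wrist view shows the white 46 roll at (328,180), with orange look-alikes at (287,91) and (255,241), pink at (428,168), and the 66 roll partly hidden at (383,325). I'll measure it with the wrist depth.

```bash
cat >> h.py <<'E'
def ring(W,img,u,v,h=35,lo=.042,hi=.058):
    S=W[max(0,v-h):v+h,max(0,u-h):u+h].reshape(-1,3); I=img[max(0,v-h):v+h,max(0,u-h):u+h].reshape(-1,3).astype(int)
    m=np.isfinite(S[:,0])&(S[:,2]>lo)&(S[:,2]<hi)&(I.max(1)-I.min(1)<40)
    T=S[m]; (x,y),r=cv2.minEnclosingCircle(T[:,:2].astype(np.float32))
    print('ring',(u,v),len(T),'c',round(x,4),round(y,4),'D',round(2000*r,1),'z',np.median(T[:,2]).round(4)); return x,y
E
python3 - <<'E'
from h import *
c=eyes.calibration('wrist'); W=cloud(np.load('pics/w1.npy'),c); img=cv2.imread('pics/w1.png')
x,y=ring(W,img,328,180); 
go((x,y,.08),(x,y,.012))
T=W[250:275,520:550].reshape(-1,3);T=T[(T[:,2]>.024)]; print(T.mean(0))
for n,s in (('scene',(448,224)),('side',(236,181))):
    ring(cloud(np.load(f'pics/{n}0.npy'),eyes.calibration(n)),cv2.imread(f'pics/{n}0.png'),*s,15)
E
```

```text
ring (328, 180) 930 c 0.4101 0.3007 D 46.0 z 0.0482
t 1.15 pos [0.4086 0.3029 0.2242] yaw -0.112 turn -0.012 tilt [-0.009 -0.008 -1.   ] f [ 0.1 -0.7  0.1] g 0.998 j [-0.95  0.08  0.24  1.78 -0.02  1.3  -0.82]
(0.4101347029209137, 0.30069056153297424, 0.08) [ 0.29  0.07 14.42]
(0.4101347029209137, 0.30069056153297424, 0.012) [3.400e-01 1.000e-02 2.122e+01]
[0.64430075 0.17070894 0.03156441]
ring (448, 224) 225 c 0.4116 0.301 D 47.8 z 0.0486
ring (236, 181) 141 c 0.4099 0.2973 D 50.1 z 0.0486
```

Request:
{"api": "servo_tool", "payload": {
  "deltas": [
    [[0.3, 0.1, 3.5], 0, 6.5],
    [[0, 0, 3.5], 0, 6.5],
    [[0, 0, 3.5], 0, 6.5],
    [[0, 0, 3.5], 0, 6.5],
    [[0, 0, 3.5], 0, 6.5],
    [[0, 0, 2], 0, 6.5],
    [[0, 0, 0.5], 0, 6.5],
    [[0, 0, 0], 0, 6.5]
  ]
}}

```text
clock: 1.82
position: [0.4089, 0.3092, 0.0171]
ee_rot: [0.999, -0.045, -0.003, 0.002]
ft_force: [0.4, -0.3, 0.8]
grip_width: 0.76
```

```bash
python3 -c "
from h import *
go((.4105,.3,.01))"
```

```text
t 1.82 pos [0.4089 0.3092 0.0171] yaw -0.091 turn 0.009 tilt [-0.006 -0.003 -1.   ] f [ 0.4 -0.3  0.8] g 0.76 j [-0.93  0.33  0.22  1.97 -0.09  0.85 -0.75]
(0.4105, 0.3, 0.01) [0.25 0.9  0.71]
```

Request:
{"api": "servo_tool", "payload": {
  "deltas": [
    [[0.2, 0.9, 0], 0, 6.5],
    [[0, 0, 0.6], 0, 5.5],
    [[0, 0, 0], 0, 4],
    [[0, 0, 0], 0, 4],
    [[0, 0, 0], 0, 3.5],
    [[0, 0, 0], 0, 3.5],
    [[0, 0, 0], 0, 3.5],
    [[0, 0, 0], 0, 3.5]
  ],
  "force": 40
}}

```text
clock: 2.48
position: [0.4132, 0.3032, 0.0168]
ee_rot: [0.999, -0.044, 0.0, -0.002]
ft_force: [0.0, 0.5, -0.1]
grip_width: 0.523
```

```bash
python3 -c "
from h import *
go((.4105,.3,.01),(.4105,.3,.11),(.639,.083,.11),(.639,.083,.027))"
```

```text
t 2.48 pos [0.4132 0.3032 0.0168] yaw -0.088 turn 0.012 tilt [ 0.     0.004 -1.   ] f [ 0.   0.5 -0.1] g 0.523 j [-0.91  0.32  0.22  1.98 -0.1   0.84 -0.73]
(0.4105, 0.3, 0.01) [-0.24  0.34  0.68]
(0.4105, 0.3, 0.11) [-0.24  0.3  -9.32]
(0.639, 0.083, 0.11) [24.43 19.92 -9.4 ]
(0.639, 0.083, 0.027) [24.43 19.95 -1.1 ]
```

Request:
{"api": "servo_tool", "payload": {
  "deltas": [
    [[0, 0, -1.5], 0, 3.5],
    [[0, 0, -3.5], 0, 3.5],
    [[0, 0, -3.5], 0, 3.5],
    [[2.0, 1.6, -1.5], 0, 3.5],
    [[3, 2.5, 0], 0, 3.5],
    [[3, 2.5, 0], 0, 3.5],
    [[3, 2.5, 0], 0, 3.5],
    [[3, 2.5, 0], 0, 3.5],
    [[3, 2.5, 0], 0, 3.5],
    [[3, 2.5, 0], 0, 3.5],
    [[2, 1.6, 0], 0, 3.5],
    [[0.5, 0.5, 0], 0, 3.5]
  ]
}}

```text
clock: 3.48
position: [0.6287, 0.0931, 0.1234]
ee_rot: [0.999, -0.037, 0.002, -0.003]
ft_force: [0.9, -0.2, -1.4]
grip_width: 0.523
```

```bash
python3 -c "
from h import *
go((.639,.086,.08),(.639,.086,.03))"
```

```text
t 3.48 pos [0.6287 0.0931 0.1234] yaw -0.074 turn 0.026 tilt [ 0.004  0.005 -1.   ] f [ 0.9 -0.2 -1.4] g 0.523 j [-0.52  0.44  0.39  1.58 -0.19  1.14 -0.16]
(0.639, 0.086, 0.08) [1.06 0.66 4.34]
(0.639, 0.086, 0.03) [1.04 0.69 9.34]
```

Request:
{"api": "servo_tool", "payload": {
  "deltas": [
    [[1.1, 0.7, 1.5], 0, 3.5],
    [[0.1, 0.1, 1.5], 0.01, 3.5],
    [[0, 0, 0.5], 0.01, 3.5],
    [[0, 0, 0], 0, 3.5]
  ]
}}

```text
clock: 3.82
position: [0.6422, 0.0811, 0.0875]
ee_rot: [0.999, -0.05, 0.003, -0.002]
ft_force: [-0.8, -0.0, -0.3]
grip_width: 0.521
```

```bash
python3 - <<'E'
from h import *
go((.639,.086,.08),(.639,.086,.031))
a=[]
for n,(u,v) in (('scene',(292,235)),('side',(355,178))):
    p,d=eyes.camera(n); np.save(f'pics/{n}2.npy',d); cv2.imwrite(f'pics/{n}2f.png',p)
    a.append(cv2.resize(p[v-65:v+65,u-65:u+65],(400,400),interpolation=3))
    ring(cloud(d,eyes.calibration(n)),p,u,v,35,.05,.13)
cv2.imwrite('pics/a2.png',np.hstack(a))
E
```

```text
t 3.82 pos [0.6422 0.0811 0.0875] yaw -0.1 turn 0.0 tilt [ 0.005  0.004 -1.   ] f [-0.8 -0.  -0.3] g 0.521 j [-0.49  0.51  0.39  1.58 -0.21  1.09 -0.14]
(0.639, 0.086, 0.08) [-0.37 -0.45  0.75]
(0.639, 0.086, 0.031) [-0.4  -0.43  5.65]
ring (292, 235) 806 c 0.643 0.0825 D 73.0 z 0.1113
ring (355, 178) 752 c 0.7187 0.1308 D 256.5 z 0.0931
```

View pics/a2.png

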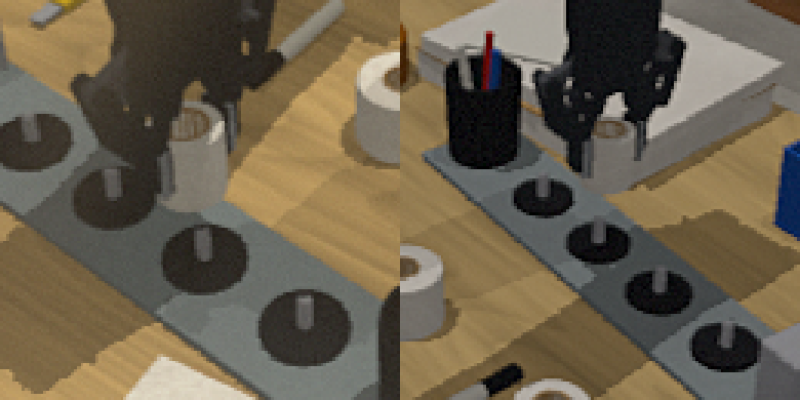

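The crop shows the roll upright in the jaws at (195,150), above pin 3 at (203,245), with all the pins still empty. I'll correct by a few mm and lower it.

Request:
{"api": "servo_tool", "payload": {
  "deltas": [
    [[-0.4, -0.5, 0.5], 0, 3.5],
    [[0, 0, 0.5], 0, 3.5],
    [[0, 0, 0], 0, 3.5]
  ]
}}

```text
clock: 4.17
position: [0.6389, 0.0903, 0.0803]
ee_rot: [0.999, -0.047, 0.004, -0.004]
ft_force: [0.9, -0.2, -0.2]
grip_width: 0.523
```

```bash
python3 -c "
from h import *
go((.639,.086,.06),(.639,.086,.031))"
```

```text
t 4.17 pos [0.6389 0.0903 0.0803] yaw -0.095 turn 0.005 tilt [ 0.009  0.007 -1.   ] f [ 0.9 -0.2 -0.2] g 0.523 j [-0.5   0.51  0.38  1.6  -0.21  1.07 -0.15]
(0.639, 0.086, 0.06) [0.03 0.44 2.03]
(0.639, 0.086, 0.031) [0.01 0.46 4.93]
```

Request:
{"api": "servo_tool", "payload": {
  "deltas": [
    [[0, 0.4, 1], 0, 3.5],
    [[0, 0, 0.8], 0, 3.5],
    [[0, 0, 0], 0, 3.5]
  ]
}}

```text
clock: 4.42
position: [0.6387, 0.0877, 0.0614]
ee_rot: [0.999, -0.046, 0.005, -0.004]
ft_force: [-0.5, -0.0, -0.3]
grip_width: 0.522
```

```bash
python3 -c "
from h import *
go((.639,.086,.06),(.639,.086,.031))"
```

```text
t 4.42 pos [0.6387 0.0877 0.0614] yaw -0.092 turn 0.008 tilt [ 0.01   0.008 -1.   ] f [-0.5 -0.  -0.3] g 0.522 j [-0.49  0.52  0.38  1.61 -0.22  1.03 -0.14]
(0.639, 0.086, 0.06) [0.05 0.17 0.14]
(0.639, 0.086, 0.031) [0.02 0.19 3.04]
```

Request:
{"api": "servo_tool", "payload": {
  "deltas": [
    [[0, 0.2, 0.8], 0, 3.5],
    [[0, 0.1, 0.8], 0, 3.5],
    [[0, 0, 0.8], 0, 3.5],
    [[0, 0, 0.6], 0, 3.5],
    [[0, 0, 0], 0, 3.5]
  ]
}}

```text
clock: 4.83
position: [0.6387, 0.0839, 0.0275]
ee_rot: [0.999, -0.047, 0.005, -0.004]
ft_force: [1.1, -0.3, 0.9]
grip_width: 0.523
```

```bash
python3 -c "
from h import *
go((.639,.086,.031))"
```

```text
t 4.83 pos [0.6387 0.0839 0.0275] yaw -0.093 turn 0.007 tilt [ 0.01   0.008 -1.   ] f [ 1.1 -0.3  0.9] g 0.523 j [-0.48  0.56  0.37  1.63 -0.24  0.97 -0.12]
(0.639, 0.086, 0.031) [ 0.01 -0.21 -0.34]
```

Request:
{"api": "servo_tool", "payload": {
  "deltas": [
    [[0, 0, 0], 0, 4.6],
    [[0, 0, 0], 0, 5.5],
    [[0, 0, 0], 0, 6.5],
    [[0, 0, 0], 0, 6.5],
    [[0, 0, -2], 0, 6.5],
    [[0, 0, -3.5], 0, 6.5],
    [[0, 0, -3.5], 0, 6.5],
    [[0, 0, -3.5], 0, 6.5],
    [[0, 0, 0], 0, 8.5]
  ]
}}

```text
clock: 5.58
position: [0.6362, 0.0825, 0.1565]
ee_rot: [0.999, -0.047, 0.003, -0.003]
ft_force: [1.4, 0.3, 0.7]
grip_width: 0.88
```

```bash
python3 - <<'E'
from h import *
p,d=eyes.camera('wrist'); c=eyes.calibration('wrist'); cv2.imwrite('pics/w3.png',p); np.save('pics/w3.npy',d)
go((.457,.113,.18))
E
```

```text
t 5.63 pos [0.6351 0.0826 0.1535] yaw -0.093 turn 0.007 tilt [ 0.003  0.006 -1.   ] f [-0.1  0.7  0.3] g 0.954 j [-0.51  0.43  0.41  1.54 -0.18  1.21 -0.16]
(0.457, 0.113, 0.18) [-18.01  -1.38  -2.69]
```

View pics/w3.png

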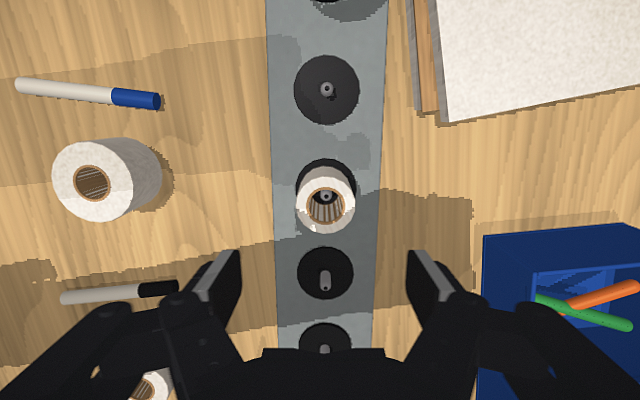

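The 46 roll is over pin 3 at (325,205), pin 4 is visible at (327,90) and pin 2 at (325,280). The 66 roll is at (92,180). I'll measure all of these.

```bash
python3 - <<'E'
from h import *
c=eyes.calibration('wrist'); W=cloud(np.load('pics/w3.npy'),c); img=cv2.imread('pics/w3.png')
ring(W,img,325,205,40,.055,.075)
x,y=ring(W,img,100,180,65)
for u,v,h in((327,90,16),(325,280,16),(326,348,10)):
    T=W[v-h:v+h,u-h:u+h].reshape(-1,3);T=T[T[:,2]>.026];print('pin',T.mean(0),T[:,2].max())
go((x,y,.12),(x,y,.02))
E
```

```text
ring (325, 205) 1593 c 0.6361 0.0831 D 46.1 z 0.0592
ring (100, 180) 4211 c 0.4543 0.1151 D 66.5 z 0.0459
pin [0.64519859 0.16856097 0.03199246] 0.03485146108658137
pin [0.62866873 0.00157476 0.03108106] 0.035767053146428
pin [0.63554855 0.09256208 0.22719254] 0.22874120658525213
t 5.63 pos [0.6351 0.0826 0.1535] yaw -0.093 turn 0.007 tilt [ 0.003  0.006 -1.   ] f [-0.1  0.7  0.3] g 0.954 j [-0.51  0.43  0.41  1.54 -0.18  1.21 -0.16]
(0.4543132185935974, 0.11510814726352692, 0.12) [-18.31  -1.53   3.31]
(0.4543132185935974, 0.11510814726352692, 0.02) [-18.34  -1.47  13.31]
```

Request:
{"api": "servo_tool", "payload": {
  "deltas": [
    [[-2, -0.2, 0], 0, 8.5],
    [[-3.3, -0.3, 0], 0, 8.5],
    [[-3.3, -0.3, 0], 0, 8.5],
    [[-3.3, -0.3, 0], 0, 8.5],
    [[-3.3, -0.3, 1], 0, 8.5],
    [[-2, -0.1, 1], 0, 8.5],
    [[-0.6, 0, 1], 0, 8.5],
    [[0, 0, 0], 0, 8.5],
    [[0, 0, 0], 0, 8.5]
  ]
}}

```text
clock: 6.38
position: [0.4498, 0.1148, 0.1176]
ee_rot: [0.999, -0.046, 0.001, -0.003]
ft_force: [0.4, 0.0, 0.5]
grip_width: 0.991
```

```bash
python3 - <<'E'
from h import *
go((.456,.114,.08),(.456,.114,.015))
E
```

```text
t 6.38 pos [0.4498 0.1148 0.1176] yaw -0.091 turn 0.009 tilt [ 0.003  0.005 -1.   ] f [0.4 0.  0.5] g 0.991 j [-0.69  0.07  0.36  2.03 -0.03  1.04 -0.41]
(0.456, 0.114, 0.08) [0.61 0.04 3.76]
(0.456, 0.114, 0.015) [ 0.6   0.07 10.26]
```

Request:
{"api": "servo_tool", "payload": {
  "deltas": [
    [[0.6, 0, 0.8], 0, 8.5],
    [[0, 0, 0.5], 0, 8.5],
    [[0, 0, 0], 0, 8.5],
    [[0, 0, 0], 0, 8.5]
  ]
}}

```text
clock: 6.72
position: [0.4594, 0.1136, 0.1039]
ee_rot: [0.999, -0.047, 0.002, -0.002]
ft_force: [0.0, -0.6, 0.1]
grip_width: 0.996
```

```bash
python3 - <<'E'
from h import *
go((.456,.114,.08),(.456,.114,.015))
p,d=eyes.camera('wrist'); c=eyes.calibration('wrist'); cv2.imwrite('pics/w4.png',p); np.save('pics/w4.npy',d)
u,v=proj([(.456,.114,.05)],c)[0]; print(u,v)
ring(cloud(d,c),p,int(u),int(v),110)
E
```

```text
t 6.72 pos [0.4594 0.1136 0.1039] yaw -0.093 turn 0.007 tilt [ 0.005  0.004 -1.   ] f [ 0.  -0.6  0.1] g 0.996 j [-0.68  0.11  0.37  2.02 -0.05  1.01 -0.39]
(0.456, 0.114, 0.08) [-0.35 -0.    2.39]
(0.456, 0.114, 0.015) [-0.38  0.03  8.89]
319.22678721040245 223.8262217984352
ring (319, 223) 6157 c 0.4551 0.1153 D 65.9 z 0.0483
```

Request:
{"api": "servo_tool", "payload": {
  "deltas": [
    [[-0.4, -0.1, 1.2], 0, 8.5],
    [[0, 0, 1.2], 0, 8.5],
    [[0, 0, 1.2], 0, 8.5],
    [[0, 0, 1.2], 0, 8.5],
    [[0, 0, 1.2], 0, 8.5],
    [[0, 0, 1.2], 0, 8.5],
    [[0, 0, 0.6], 0, 8.5],
    [[0, 0, 0], 0, 8.5]
  ]
}}

```text
clock: 7.43
position: [0.46, 0.1151, 0.0247]
ee_rot: [0.999, -0.048, 0.005, -0.003]
ft_force: [-0.2, -0.7, 0.5]
grip_width: 0.995
```

```bash
python3 - <<'E'
from h import *
go((.455,.115,.015))
E
```

```text
t 7.43 pos [0.46   0.1151 0.0247] yaw -0.096 turn 0.004 tilt [ 0.01   0.005 -1.   ] f [-0.2 -0.7  0.5] g 0.995 j [-0.66  0.24  0.35  2.09 -0.11  0.83 -0.34]
(0.455, 0.115, 0.015) [-0.51  0.06  0.97]
```

Request:
{"api": "servo_tool", "payload": {
  "deltas": [
    [[-0.5, 0, 0.8], 0, 8.5],
    [[0, 0, 0.6], 0, 8],
    [[0, 0, 0], 0, 7.4],
    [[0, 0, 0], 0, 6],
    [[0, 0, 0], 0, 5.5],
    [[0, 0, 0], 0, 5.5],
    [[0, 0, 0], 0, 5.5],
    [[0, 0, 0], 0, 5.5]
  ]
}}

```text
clock: 8.1
position: [0.4563, 0.1162, 0.0121]
ee_rot: [0.999, -0.048, 0.006, -0.004]
ft_force: [0.8, 0.2, -1.3]
grip_width: 0.773
```

```bash
python3 - <<'E'
from h import *
go((.455,.115,.12),(.622,-.087,.12))
E
```

```text
t 8.1 pos [0.4563 0.1162 0.0121] yaw -0.096 turn 0.004 tilt [ 0.012  0.006 -1.   ] f [ 0.8  0.2 -1.3] g 0.773 j [-0.66  0.25  0.35  2.1  -0.12  0.79 -0.34]
(0.455, 0.115, 0.12) [ 1.00e-02  5.00e-02 -1.08e+01]
(0.622, -0.087, 0.12) [ 18.56  18.56 -10.72]
```

Request:
{"api": "servo_tool", "payload": {
  "deltas": [
    [[0, 0, -1.5], 0, 5.5],
    [[0, 0, -3.3], 0, 5.5],
    [[0, 0, -3.3], 0, 5.5],
    [[1.5, 1.5, -1.5], 0, 5.5],
    [[2.7, 2.7, 0], 0, 5.5],
    [[2.7, 2.7, 0], 0, 5.5],
    [[2.7, 2.7, 0], 0, 5.5],
    [[2.7, 2.7, 0], 0, 5.5],
    [[2.7, 2.7, 0], 0, 5.5],
    [[2, 2, 0], 0, 5.5],
    [[0.5, 0.5, 0], 0, 5.5],
    [[0, 0, 0], 0, 5.5]
  ]
}}

```text
clock: 9.1
position: [0.619, -0.0818, 0.1138]
ee_rot: [0.999, -0.043, 0.007, -0.003]
ft_force: [-1.1, -0.0, -1.7]
grip_width: 0.775
```

```bash
python3 - <<'E'
from h import *
go((.622,-.087,.08),(.622,-.087,.026))
E
```

```text
t 9.1 pos [ 0.619  -0.0818  0.1138] yaw -0.086 turn 0.014 tilt [ 0.014  0.005 -1.   ] f [-1.1 -0.  -1.7] g 0.775 j [-0.33  0.44  0.5   1.64 -0.24  1.11  0.15]
(0.622, -0.087, 0.08) [0.29 0.51 3.38]
(0.622, -0.087, 0.026) [0.22 0.54 8.78]
```

Request:
{"api": "servo_tool", "payload": {
  "deltas": [
    [[0.3, 0.2, 1.2], 0.01, 5.5],
    [[0, 0, 1.2], 0, 5.5],
    [[0, 0, 0.6], 0, 5.5],
    [[0, 0, 0], 0, 5.5],
    [[0, 0, 0], 0, 5.5]
  ]
}}

```text
clock: 9.52
position: [0.6197, -0.079, 0.0788]
ee_rot: [0.999, -0.047, 0.005, -0.004]
ft_force: [-0.5, 0.0, -1.0]
grip_width: 0.773
```

```bash
python3 - <<'E'
from h import *
go((.622,-.084,.06),(.622,-.084,.026))
E
```

```text
t 9.52 pos [ 0.6197 -0.079   0.0788] yaw -0.093 turn 0.007 tilt [ 0.01   0.008 -1.   ] f [-0.5  0.  -1. ] g 0.773 j [-0.32  0.48  0.49  1.66 -0.26  1.05  0.15]
(0.622, -0.084, 0.06) [0.26 0.49 1.88]
(0.622, -0.084, 0.026) [0.23 0.52 5.28]
```

Request:
{"api": "servo_tool", "payload": {
  "deltas": [
    [[0.3, 0.6, 0.8], 0, 5.5],
    [[0, 0, 0.5], 0, 5.5],
    [[0, 0, 0], 0, 5.5]
  ]
}}

```text
clock: 9.77
position: [0.6222, -0.0833, 0.0649]
ee_rot: [0.999, -0.045, 0.005, -0.005]
ft_force: [-0.6, -0.1, -0.4]
grip_width: 0.772
```

```bash
python3 - <<'E'
from h import *
go((.622,-.084,.06),(.622,-.084,.026))
E
```

```text
t 9.77 pos [ 0.6222 -0.0833  0.0649] yaw -0.09 turn 0.01 tilt [ 0.01   0.009 -1.   ] f [-0.6 -0.1 -0.4] g 0.772 j [-0.3   0.5   0.48  1.66 -0.27  1.03  0.17]
(0.622, -0.084, 0.06) [-0.02  0.07  0.49]
(0.622, -0.084, 0.026) [-0.05  0.11  3.89]
```

Request:
{"api": "servo_tool", "payload": {
  "deltas": [
    [[0, 0.1, 0.8], 0, 5.5],
    [[0, 0, 0.8], 0, 5.5],
    [[0, 0, 0.8], 0, 5.5],
    [[0, 0, 0.8], 0, 5.5],
    [[0, 0, 0.4], 0, 5.5],
    [[0, 0, 0], 0, 5.5]
  ]
}}

```text
clock: 10.27
position: [0.6229, -0.0842, 0.0253]
ee_rot: [0.999, -0.045, 0.005, -0.005]
ft_force: [0.4, 0.5, 4.8]
grip_width: 0.776
```

```bash
python3 - <<'E'
from h import *
go((.622,-.084,.026))
E
```

```text
t 10.27 pos [ 0.6229 -0.0842  0.0253] yaw -0.09 turn 0.01 tilt [ 0.011  0.009 -1.   ] f [0.4 0.5 4.8] g 0.776 j [-0.29  0.55  0.46  1.68 -0.3   0.96  0.19]
(0.622, -0.084, 0.026) [-0.09 -0.01 -0.07]
```

Request:
{"api": "servo_tool", "payload": {
  "deltas": [
    [[0, 0, 0], 0, 7],
    [[0, 0, 0], 0, 8],
    [[0, 0, 0], 0, 8.5],
    [[0, 0, 0], 0, 8.5],
    [[0, 0, 0], 0, 8.5],
    [[0, 0, -1.5], 0, 8.5],
    [[0, 0, -3], 0, 8.5],
    [[0, 0, -3.5], 0, 8.5],
    [[0, 0, -3.5], 0, 8.5],
    [[0, 0, -1], 0, 8.5],
    [[0, 0, 0], 0, 8.5],
    [[0, 0, 0], 0, 8.5]
  ]
}}

```text
clock: 11.27
position: [0.6212, -0.0856, 0.1562]
ee_rot: [0.999, -0.045, 0.006, -0.005]
ft_force: [-0.3, -0.8, -0.5]
grip_width: 0.994
```

```bash
python3 - <<'E'
from h import *
go((.445,-.087,.15))
p,d=eyes.camera('wrist'); c=eyes.calibration('wrist'); cv2.imwrite('pics/w5.png',p); np.save('pics/w5.npy',d)
W=cloud(d,c)
for t in ((.623,-.086,.06),(.445,-.087,.05),(.631,-.001,.035),(.6395,.083,.064)): print(t,proj([t],c)[0])
E
```

```text
t 11.27 pos [ 0.6212 -0.0856  0.1562] yaw -0.091 turn 0.009 tilt [ 0.012  0.009 -1.   ] f [-0.3 -0.8 -0.5] g 0.994 j [-0.33  0.41  0.51  1.59 -0.22  1.2   0.14]
(0.445, -0.087, 0.15) [-17.54   1.74   0.42]
(0.623, -0.086, 0.06) [326.04712515 206.70004232]
(0.445, -0.087, 0.05) [105.89504604 224.27940612]
(0.631, -0.001, 0.035) [326.0513851  90.7663015]
(0.6395, 0.083, 0.064) [328.53126588 -55.25954916]
```

View pics/w5.png

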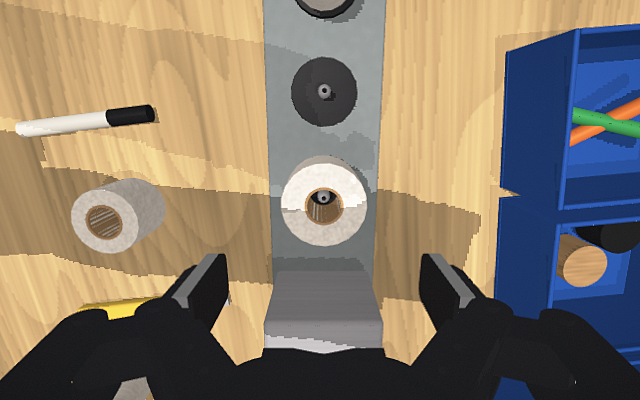

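The 66 roll is seated over pin 1 at (324,203), next to the block at (325,305). Pin 2 is at (324,91) and the 56 roll at (105,220).

```bash
python3 - <<'E'
from h import *
c=eyes.calibration('wrist'); W=cloud(np.load('pics/w5.npy'),c); img=cv2.imread('pics/w5.png')
ring(W,img,324,203,50,.055,.075); x,y=ring(W,img,108,220,50)
T=W[75:107,308:340].reshape(-1,3);T=T[T[:,2]>.026];print('pin2',T.mean(0))
go((x,y,.12))
E
```

```text
ring (324, 203) 4505 c 0.6213 -0.0846 D 65.8 z 0.0618
ring (108, 220) 2670 c 0.4426 -0.0855 D 57.2 z 0.048
pin2 [ 6.29629767e-01 -6.05415500e-04  3.43542368e-02]
t 11.32 pos [ 0.621  -0.0856  0.1558] yaw -0.091 turn 0.009 tilt [ 0.011  0.009 -1.   ] f [-0.  -0.6  0.3] g 0.998 j [-0.33  0.41  0.51  1.59 -0.22  1.19  0.14]
(0.4426268935203552, -0.08550390601158142, 0.12) [-17.8    1.64   3.38]
```

Request:
{"api": "servo_tool", "payload": {
  "deltas": [
    [[-2, 0.2, 0], 0, 8.5],
    [[-3.3, 0.3, 0], 0, 8.5],
    [[-3.3, 0.3, 0], 0, 8.5],
    [[-3.3, 0.3, 0], 0, 8.5],
    [[-3, 0.3, 1], 0, 8.5],
    [[-1.8, 0.2, 1], 0, 8.5],
    [[-0.5, 0, 1], 0, 8.5],
    [[0, 0, 0.5], 0, 8.5],
    [[0, 0, 0], 0, 8.5],
    [[0, 0, 0], 0, 8.5]
  ]
}}

```text
clock: 12.15
position: [0.4333, -0.0836, 0.1028]
ee_rot: [0.999, -0.043, -0.005, -0.003]
ft_force: [0.1, -0.0, 0.1]
grip_width: 0.995
```

```bash
python3 - <<'E'
from h import *
go((.4435,-.0865,.08),(.4435,-.0865,.012))
p,d=eyes.camera('wrist'); c=eyes.calibration('wrist')
u,v=proj([(.4435,-.0865,.05)],c)[0]; print(u,v)
x,y=ring(cloud(d,c),p,int(u),int(v),110)
go((x,y,.012))
E
```

```text
t 12.15 pos [ 0.4333 -0.0836  0.1028] yaw -0.086 turn 0.014 tilt [-0.009  0.007 -1.   ] f [ 0.1 -0.   0.1] g 0.995 j [-0.42  0.05  0.53  2.09 -0.03  1.02  0.04]
(0.4435, -0.0865, 0.08) [1.07 0.21 2.27]
(0.4435, -0.0865, 0.012) [1.13 0.25 9.06]
341.7914523640792 227.73588017360095
ring (341, 227) 4039 c 0.4431 -0.0855 D 56.0 z 0.0484
t 12.2 pos [ 0.4334 -0.0836  0.1029] yaw -0.086 turn 0.014 tilt [-0.009  0.007 -1.   ] f [-0.  -0.6 -0.2] g 0.998 j [-0.42  0.05  0.53  2.09 -0.03  1.02  0.04]
(0.4431474506855011, -0.08545778691768646, 0.012) [1.07 0.15 9.08]
```

Request:
{"api": "servo_tool", "payload": {
  "deltas": [
    [[1.1, 0.2, 0.5], 0.01, 8],
    [[0, 0, 0.8], 0, 8],
    [[0, 0, 1.2], 0, 8],
    [[0, 0, 1.2], 0, 8],
    [[0, 0, 1.2], 0, 8],
    [[0, 0, 1.2], 0, 8],
    [[0, 0, 1], 0, 8],
    [[0, 0, 0], 0, 8]
  ]
}}

```text
clock: 12.87
position: [0.4484, -0.0866, 0.0284]
ee_rot: [0.999, -0.047, -0.003, -0.001]
ft_force: [-0.2, -0.3, 0.7]
grip_width: 0.938
```

```bash
python3 - <<'E'
from h import *
go((.443,-.086,.012))
E
```

```text
t 12.87 pos [ 0.4484 -0.0866  0.0284] yaw -0.094 turn 0.006 tilt [-0.007  0.003 -1.   ] f [-0.2 -0.3  0.7] g 0.938 j [-0.39  0.22  0.52  2.12 -0.15  0.85  0.13]
(0.443, -0.086, 0.012) [-0.53 -0.01  1.64]
```

Request:
{"api": "servo_tool", "payload": {
  "deltas": [
    [[-0.5, 0, 1], 0, 8],
    [[0, 0, 0.8], 0, 7.5],
    [[0, 0, 0], 0, 6.5],
    [[0, 0, 0], 0, 5],
    [[0, 0, 0], 0, 4.5],
    [[0, 0, 0], 0, 4.5],
    [[0, 0, 0], 0, 4.5],
    [[0, 0, 0], 0, 4.5]
  ]
}}

```text
clock: 13.53
position: [0.4457, -0.0864, 0.0117]
ee_rot: [0.999, -0.047, -0.002, -0.001]
ft_force: [-0.1, -0.5, -0.4]
grip_width: 0.632
```

```bash
python3 - <<'E'
from h import *
go((.443,-.086,.12),(.63,-.001,.12))
E
```

```text
t 13.53 pos [ 0.4457 -0.0864  0.0117] yaw -0.094 turn 0.006 tilt [-0.005  0.002 -1.   ] f [-0.1 -0.5 -0.4] g 0.632 j [-0.38  0.24  0.52  2.14 -0.17  0.8   0.15]
(0.443, -0.086, 0.12) [ -0.33  -0.03 -10.83]
(0.63, -0.001, 0.12) [ 17.49 -10.25 -10.9 ]
```

Request:
{"api": "servo_tool", "payload": {
  "deltas": [
    [[0, 0, -1.5], 0, 4.5],
    [[0, 0, -3.3], 0, 4.5],
    [[0, 0, -3.3], 0, 4.5],
    [[1.5, -1, -2], 0, 4.5],
    [[2.9, -1.7, -0.5], 0, 4.5],
    [[2.9, -1.7, 0], 0, 4.5],
    [[2.9, -1.7, 0], 0, 4.5],
    [[2.9, -1.7, 0], 0, 4.5],
    [[2.9, -1.7, 0], 0, 4.5],
    [[1.2, -0.7, 0], 0, 4.5],
    [[0.3, 0, 0], 0, 4.5],
    [[0, 0, 0], 0, 4.5]
  ]
}}

```text
clock: 14.53
position: [0.6375, 0.0031, 0.1234]
ee_rot: [0.999, -0.047, -0.001, -0.003]
ft_force: [-0.4, -0.5, -0.9]
grip_width: 0.631
```

```bash
python3 - <<'E'
from h import *
go((.630,-.001,.09),(.63,-.001,.026))
E
```

```text
t 14.53 pos [0.6375 0.0031 0.1234] yaw -0.094 turn 0.006 tilt [-0.002  0.006 -1.   ] f [-0.4 -0.5 -0.9] g 0.631 j [-0.44  0.47  0.48  1.58 -0.23  1.16 -0.  ]
(0.63, -0.001, 0.09) [-0.7   0.5   3.33]
(0.63, -0.001, 0.026) [-0.68  0.54  9.73]
```

Request:
{"api": "servo_tool", "payload": {
  "deltas": [
    [[-0.7, 0.5, 1.2], 0, 4.5],
    [[0, 0, 1.2], 0, 4.5],
    [[0, 0, 1.2], 0, 4.5],
    [[0, 0, 0.6], 0, 4.5],
    [[0, 0, 0], 0, 4.5],
    [[0, 0, 0], 0, 4.5]
  ]
}}

```text
clock: 15.03
position: [0.6266, -0.0038, 0.0788]
ee_rot: [0.999, -0.049, -0.002, -0.003]
ft_force: [-0.7, -0.2, 0.1]
grip_width: 0.633
```

```bash
python3 - <<'E'
from h import *
go((.630,-.001,.06),(.63,-.001,.026))
E
```

```text
t 15.03 pos [ 0.6266 -0.0038  0.0788] yaw -0.098 turn 0.002 tilt [-0.003  0.006 -1.   ] f [-0.7 -0.2  0.1] g 0.633 j [-0.42  0.49  0.47  1.64 -0.25  1.07  0.02]
(0.63, -0.001, 0.06) [ 0.32 -0.3   1.89]
(0.63, -0.001, 0.026) [ 0.33 -0.28  5.29]
```

Request:
{"api": "servo_tool", "payload": {
  "deltas": [
    [[0.35, -0.3, 0.8], 0, 4.5],
    [[0, 0, 0.5], 0, 4.5],
    [[0, 0, 0], 0, 4.5]
  ]
}}

```text
clock: 15.28
position: [0.6313, -0.0008, 0.0657]
ee_rot: [0.999, -0.049, -0.001, -0.003]
ft_force: [0.5, -0.1, -1.0]
grip_width: 0.635
```

```bash
python3 - <<'E'
from h import *
go((.630,-.001,.06),(.63,-.001,.026))
E
```

```text
t 15.28 pos [ 0.6313 -0.0008  0.0657] yaw -0.098 turn 0.002 tilt [-0.002  0.006 -1.   ] f [ 0.5 -0.1 -1. ] g 0.635 j [-0.42  0.51  0.46  1.64 -0.26  1.05  0.02]
(0.63, -0.001, 0.06) [-0.13  0.03  0.57]
(0.63, -0.001, 0.026) [-0.12  0.05  3.97]
```

Request:
{"api": "servo_tool", "payload": {
  "deltas": [
    [[-0.1, 0, 0.8], 0, 4.5],
    [[0, 0, 0.8], 0, 4.5],
    [[0, 0, 0.8], 0, 4.5],
    [[0, 0, 0.8], 0, 4.5],
    [[0, 0, 0.5], 0, 4.5],
    [[0, 0, 0], 0, 4.5]
  ]
}}

```text
clock: 15.78
position: [0.6303, -0.0001, 0.0244]
ee_rot: [0.999, -0.049, -0.001, -0.003]
ft_force: [-0.5, -0.1, 2.1]
grip_width: 0.636
```

```bash
python3 - <<'E'
from h import *
go((.63,-.001,.026))
E
```

```text
t 15.78 pos [ 6.303e-01 -1.000e-04  2.440e-02] yaw -0.097 turn 0.003 tilt [-0.002  0.006 -1.   ] f [-0.5 -0.1  2.1] g 0.636 j [-0.41  0.56  0.44  1.67 -0.29  0.98  0.04]
(0.63, -0.001, 0.026) [-0.02  0.09 -0.17]
```

Contact is at the seat height. I'll release and rise, then go toward the 36 roll.

Request:
{"api": "servo_tool", "payload": {
  "deltas": [
    [[0, 0, 0], 0, 6],
    [[0, 0, 0], 0, 7],
    [[0, 0, 0], 0, 7.5],
    [[0, 0, 0], 0, 7.5],
    [[0, 0, -1.5], 0, 7.5],
    [[0, 0, -3], 0, 7.5],
    [[0, 0, -3.5], 0, 7.5],
    [[0, 0, -3.5], 0, 7.5],
    [[0, 0, -1.5], 0, 7.5],
    [[0, 0, 0], 0, 7],
    [[0, 0, 0], 0, 7]
  ]
}}

```text
clock: 16.7
position: [0.6307, -0.0015, 0.1619]
ee_rot: [0.999, -0.049, -0.0, -0.003]
ft_force: [-0.5, -0.6, -0.9]
grip_width: 0.824
```

```bash
python3 - <<'E'
from h import *
go((.391,-.292,.16))
p,d=eyes.camera('wrist'); c=eyes.calibration('wrist'); cv2.imwrite('pics/w6.png',p); W=cloud(d,c)
for t in ((.63,-.001,.064),(.638,.083,.064)):
    u,v=proj([t],c)[0].astype(int); ring(W,p,u,v,50,.056,.075)
E
```

```text
t 16.7 pos [ 0.6307 -0.0015  0.1619] yaw -0.098 turn 0.002 tilt [-0.     0.006 -1.   ] f [-0.5 -0.6 -0.9] g 0.824 j [-0.45  0.42  0.5   1.56 -0.21  1.22 -0.01]
(0.391, -0.292, 0.16) [-2.100e+01  3.127e+01  2.000e-02]
ring (np.int64(323), np.int64(204)) 2801 c 0.6294 0.0005 D 56.1 z 0.0621
ring (np.int64(323), np.int64(88)) 1946 c 0.6378 0.0832 D 46.7 z 0.0619
```

View pics/w6.png

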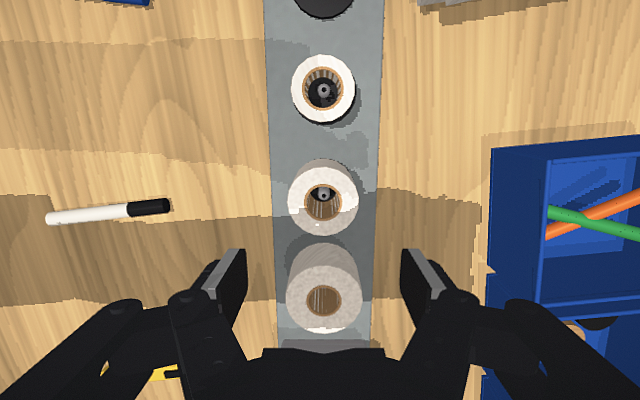

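Three rolls are seated: 46 at (323,90), 56 at (323,200) and 66 at (323,295), with the pins visible in the bores. Now the 36 roll.

Request:
{"api": "servo_tool", "payload": {
  "deltas": [
    [[-1.2, 1.8, 0], 0, 7],
    [[-2, 3, 0], 0, 7],
    [[-2, 3, 0], 0, 7],
    [[-2, 3, 0], 0, 7],
    [[-2, 3, 0], 0, 7],
    [[-2, 3, 0], 0, 7],
    [[-2, 3, 0], 0, 7],
    [[-2, 3, 0], 0, 7],
    [[-2, 3, 0], 0, 7],
    [[-1.8, 2.6, 0], 0, 7],
    [[-0.8, 1, 0], 0, 7],
    [[0, 0, 0], 0, 7]
  ]
}}

```text
clock: 17.75
position: [0.3877, -0.281, 0.1448]
ee_rot: [0.999, -0.046, -0.01, -0.005]
ft_force: [0.8, 0.5, -0.2]
grip_width: 0.824
```

```bash
python3 - <<'E'
from h import *
go((.391,-.292,.12))
p,d=eyes.camera('wrist'); c=eyes.calibration('wrist')
u,v=proj([(.391,-.292,.05)],c)[0].astype(int); x,y=ring(cloud(d,c),p,u,v,60)
go((x,y,.12))
E
```

```text
t 17.75 pos [ 0.3877 -0.281   0.1448] yaw -0.092 turn 0.008 tilt [-0.021  0.01  -1.   ] f [ 0.8  0.5 -0.2] g 0.824 j [-0.14  0.1   0.71  1.96 -0.07  1.13  0.51]
(0.391, -0.292, 0.12) [0.49 1.09 2.46]
ring (np.int64(332), np.int64(221)) 576 c 0.3908 -0.2893 D 35.6 z 0.0479
t 17.8 pos [ 0.3884 -0.28    0.1447] yaw -0.091 turn 0.009 tilt [-0.021  0.01  -1.   ] f [-0.3  0.2  0.2] g 0.821 j [-0.14  0.1   0.71  1.96 -0.07  1.13  0.51]
(0.3908279538154602, -0.28934139013290405, 0.12) [0.38 0.92 2.46]
```

Request:
{"api": "servo_tool", "payload": {
  "deltas": [
    [[0.4, 0.9, 1.5], 0.01, 7],
    [[0, 0, 1.5], 0, 7],
    [[0, 0, 1.5], 0, 6.5],
    [[0, 0, 1.5], 0, 6.5],
    [[0, 0, 1.2], 0, 6.5],
    [[0, 0, 1], 0, 6.5],
    [[0, 0, 0], 0, 6.5],
    [[0, 0, 0], 0, 6.5]
  ]
}}

```text
clock: 18.47
position: [0.3951, -0.2796, 0.0542]
ee_rot: [0.999, -0.045, -0.013, -0.006]
ft_force: [0.9, -0.7, 0.1]
grip_width: 0.761
```

```bash
python3 - <<'E'
from h import *
go((.391,-.29,.012))
E
```

```text
t 18.47 pos [ 0.3951 -0.2796  0.0542] yaw -0.09 turn 0.01 tilt [-0.026  0.013 -1.   ] f [ 0.9 -0.7  0.1] g 0.761 j [-0.09  0.27  0.68  2.02 -0.2   0.95  0.61]
(0.391, -0.29, 0.012) [-0.2   1.12  4.21]
```

Request:
{"api": "servo_tool", "payload": {
  "deltas": [
    [[-0.2, 1.1, 0.8], 0, 6.5],
    [[0, 0.2, 1.2], 0, 6.5],
    [[0, 0.2, 1.2], 0, 6.5],
    [[0, 0, 0.9], 0, 6.5],
    [[0, 0, 0], 0, 6.5]
  ]
}}

```text
clock: 18.88
position: [0.3936, -0.2924, 0.0114]
ee_rot: [0.999, -0.043, -0.012, -0.006]
ft_force: [-0.5, 0.4, 0.7]
grip_width: 0.761
```

```bash
python3 - <<'E'
from h import *
go((.391,-.29,.012))
E
```

```text
t 18.88 pos [ 0.3936 -0.2924  0.0114] yaw -0.086 turn 0.014 tilt [-0.023  0.013 -1.   ] f [-0.5  0.4  0.7] g 0.761 j [-0.02  0.36  0.65  2.03 -0.28  0.86  0.7 ]
(0.391, -0.29, 0.012) [-0.28 -0.21 -0.05]
```

Request:
{"api": "servo_tool", "payload": {
  "deltas": [
    [[-0.2, -0.2, 0], 0, 6],
    [[0, 0, 0], 0, 5],
    [[0, 0, 0], 0, 4],
    [[0, 0, 0], 0, 3],
    [[0, 0, 0], 0, 2.5],
    [[0, 0, 0], 0, 2.5],
    [[0, 0, 0], 0, 2.5],
    [[0, 0, 0], 0, 2.5],
    [[0, 0, 0], 0, 2.5]
  ],
  "force": 40
}}

```text
clock: 19.63
position: [0.3926, -0.2894, 0.0126]
ee_rot: [0.999, -0.043, -0.011, -0.006]
ft_force: [-0.5, 0.3, -0.6]
grip_width: 0.417
```

```bash
python3 - <<'E'
from h import *
go((.391,-.29,.14),(.647,.168,.16))
E
```

```text
t 19.63 pos [ 0.3926 -0.2894  0.0126] yaw -0.086 turn 0.014 tilt [-0.022  0.013 -1.   ] f [-0.5  0.3 -0.6] g 0.417 j [-0.03  0.35  0.65  2.04 -0.28  0.86  0.7 ]
(0.391, -0.29, 0.14) [ -0.44  -0.07 -12.73]
(0.647, 0.168, 0.16) [ 21.09 -47.92 -14.68]
```

Request:
{"api": "servo_tool", "payload": {
  "deltas": [
    [[0, 0, -1.5], 0, 2.5],
    [[0, 0, -3.3], 0, 2.5],
    [[0, 0, -3.5], 0, 2.5],
    [[0, 0, -3.5], 0, 2.5],
    [[0.6, -1.4, -1.5], 0, 2.5],
    [[1.4, -3.2, 0], 0, 2.5],
    [[1.4, -3.2, 0], 0, 2.5],
    [[1.4, -3.2, 0], 0, 2.5],
    [[1.4, -3.2, 0], 0, 2.5],
    [[1.4, -3.2, 0], 0, 2.5],
    [[1.4, -3.2, 0], 0, 2.5],
    [[1.4, -3.2, 0], 0, 2.5]
  ]
}}

```text
clock: 20.63
position: [0.5216, -0.0632, 0.154]
ee_rot: [0.999, -0.053, -0.01, -0.006]
ft_force: [0.0, -0.8, -0.6]
grip_width: 0.417
```

```bash
python3 - <<'E'
from h import *
go((.647,.168,.14))
E
```

```text
t 20.63 pos [ 0.5216 -0.0632  0.154 ] yaw -0.105 turn -0.005 tilt [-0.019  0.013 -1.   ] f [ 0.  -0.8 -0.6] g 0.417 j [-0.43  0.2   0.53  1.83 -0.12  1.16  0.04]
(0.647, 0.168, 0.14) [ 10.07 -24.29   1.48]
```

Request:
{"api": "servo_tool", "payload": {
  "deltas": [
    [[1.3, -3.2, 0], 0, 2.5],
    [[1.3, -3.2, 0], 0, 2.5],
    [[1.3, -3.2, 0], 0, 2.5],
    [[1.3, -3.2, 0], 0, 2.5],
    [[1.3, -3.2, 0], 0, 2.5],
    [[1.3, -3.2, 0], 0, 2.5],
    [[1, -2.2, 0], 0, 2.5],
    [[0.4, -0.7, 0], 0, 2.5],
    [[0, 0, 0], 0, 2.5],
    [[0, 0, 0], 0, 2.5]
  ]
}}

```text
clock: 21.47
position: [0.6405, 0.168, 0.1519]
ee_rot: [0.999, -0.047, -0.011, -0.007]
ft_force: [-0.5, 0.7, -0.5]
grip_width: 0.414
```

```bash
python3 - <<'E'
from h import *
go((.647,.168,.09))
E
```

```text
t 21.47 pos [0.6405 0.168  0.1519] yaw -0.095 turn 0.005 tilt [-0.021  0.016 -1.   ] f [-0.5  0.7 -0.5] g 0.414 j [-0.61  0.5   0.41  1.46 -0.22  1.25 -0.26]
(0.647, 0.168, 0.09) [0.79 0.02 6.17]
```

Request:
{"api": "servo_tool", "payload": {
  "deltas": [
    [[0.7, 0, 1.2], 0, 2.5],
    [[0, 0, 1.5], 0, 2.5],
    [[0, 0, 1.5], 0, 2.5],
    [[0, 0, 1.5], 0, 2.5],
    [[0, 0, 1], 0, 2.5],
    [[0, 0, 0.5], 0, 2.5],
    [[0, 0, 0], 0, 2.5],
    [[0, 0, 0], 0, 2.5]
  ]
}}

```text
clock: 22.13
position: [0.6464, 0.1544, 0.0747]
ee_rot: [0.998, -0.054, -0.011, -0.005]
ft_force: [-0.2, -1.0, 0.3]
grip_width: 0.417
```

```bash
python3 - <<'E'
from h import *
go((.647,.168,.06),(.647,.168,.026))
E
```

```text
t 22.13 pos [0.6464 0.1544 0.0747] yaw -0.109 turn -0.009 tilt [-0.021  0.012 -1.   ] f [-0.2 -1.   0.3] g 0.417 j [-0.58  0.57  0.4   1.52 -0.25  1.12 -0.23]
(0.647, 0.168, 0.06) [-0.06 -1.35  1.48]
(0.647, 0.168, 0.026) [ 0.01 -1.31  4.88]
```

Request:
{"api": "servo_tool", "payload": {
  "deltas": [
    [[0.1, -1.3, 0], 0, 2.5],
    [[0, 0, 0.4], 0, 2.5],
    [[0, 0, 0.2], 0, 2.5],
    [[0, 0, 0], 0, 2.5]
  ]
}}

```text
clock: 22.47
position: [0.6505, 0.169, 0.0708]
ee_rot: [0.998, -0.055, -0.009, -0.006]
ft_force: [0.2, -0.2, -0.4]
grip_width: 0.416
```

```bash
python3 - <<'E'
from h import *
go((.647,.168,.06),(.647,.168,.027))
E
```

```text
t 22.47 pos [0.6505 0.169  0.0708] yaw -0.109 turn -0.009 tilt [-0.017  0.014 -1.   ] f [ 0.2 -0.2 -0.4] g 0.416 j [-0.59  0.59  0.39  1.5  -0.26  1.11 -0.25]
(0.647, 0.168, 0.06) [-0.31  0.15  1.08]
(0.647, 0.168, 0.027) [-0.25  0.19  4.38]
```

Request:
{"api": "servo_tool", "payload": {
  "deltas": [
    [[-0.3, 0.1, 0.6], 0, 2.5],
    [[0, 0, 0.5], 0, 2.5],
    [[0, 0, 0], 0, 2.5]
  ]
}}

```text
clock: 22.72
position: [0.6472, 0.169, 0.0594]
ee_rot: [0.998, -0.054, -0.008, -0.007]
ft_force: [-0.5, 0.4, -0.5]
grip_width: 0.415
```

```bash
python3 - <<'E'
from h import *
go((.647,.168,.06),(.647,.168,.027))
E
```

```text
t 22.72 pos [0.6472 0.169  0.0594] yaw -0.108 turn -0.008 tilt [-0.016  0.014 -1.   ] f [-0.5  0.4 -0.5] g 0.415 j [-0.6   0.59  0.39  1.52 -0.26  1.09 -0.25]
(0.647, 0.168, 0.06) [-0.01  0.1  -0.06]
(0.647, 0.168, 0.027) [0.05 0.14 3.24]
```

Request:
{"api": "servo_tool", "payload": {
  "deltas": [
    [[0, 0.1, 0.7], 0, 2.5],
    [[0, 0, 0.7], 0, 2.5],
    [[0, 0, 0.7], 0, 2.5],
    [[0, 0, 0.7], 0, 2.5],
    [[0, 0, 0.4], 0, 2.5],
    [[0, 0, 0], 0, 2.5]
  ]
}}

```text
clock: 23.22
position: [0.6465, 0.1681, 0.025]
ee_rot: [0.998, -0.054, -0.008, -0.007]
ft_force: [-4.8, -1.1, 13.8]
grip_width: 0.416
```

```bash
python3 - <<'E'
from h import *
go((.647,.168,.027))
E
```

```text
t 23.22 pos [0.6465 0.1681 0.025 ] yaw -0.109 turn -0.009 tilt [-0.016  0.014 -1.   ] f [-4.8 -1.1 13.8] g 0.416 j [-0.59  0.63  0.38  1.54 -0.28  1.03 -0.24]
(0.647, 0.168, 0.027) [ 0.05  0.   -0.2 ]
```

Request:
{"api": "servo_tool", "payload": {
  "deltas": [
    [[0, 0, 0], 0, 4.5],
    [[0, 0, 0], 0, 5.5],
    [[0, 0, 0], 0, 6],
    [[0, 0, 0], 0, 6],
    [[0, 0, -1.5], 0, 6],
    [[0, 0, -3], 0, 6],
    [[0, 0, -3.5], 0, 6],
    [[0, 0, -3.5], 0, 6],
    [[0, 0, -2], 0, 6],
    [[0, 0, 0], 0, 6],
    [[0, 0, 0], 0, 6]
  ]
}}

```text
clock: 24.13
position: [0.6479, 0.165, 0.1693]
ee_rot: [0.998, -0.055, -0.009, -0.006]
ft_force: [-0.2, 0.7, -1.5]
grip_width: 0.703
```

```bash
python3 - <<'E'
from h import *
go()
p,d=eyes.camera('wrist'); c=eyes.calibration('wrist'); W=cloud(d,c)
for t in ((.647,.168,.064),(.638,.083,.064)):
    u,v=proj([t],c)[0].astype(int); ring(W,p,u,v,45,.056,.075)
E
```

```text
t 24.13 pos [0.6479 0.165  0.1693] yaw -0.11 turn -0.01 tilt [-0.017  0.013 -1.   ] f [-0.2  0.7 -1.5] g 0.703 j [-0.61  0.5   0.42  1.42 -0.22  1.29 -0.28]
ring (np.int64(325), np.int64(199)) 513 c 0.6459 0.1667 D 36.4 z 0.062
ring (np.int64(325), np.int64(296)) 1317 c 0.6377 0.0833 D 46.3 z 0.0623
```

Request:
{"api": "servo_tool", "payload": {
  "deltas": [
    [[-2, 0, -2], 0, 6],
    [[-3.5, 0, -2], 0, 6],
    [[-3.5, 0, -2], 0, 6],
    [[-3.5, 0, 0], 0, 6],
    [[-3.5, 0, 0], 0, 6],
    [[-2, 0, 0], 0, 6],
    [[0, 0, 0], 0, 6],
    [[0, 0, 0], 0, 6]
  ]
}}

```text
clock: 24.85
position: [0.4585, 0.1827, 0.2261]
ee_rot: [0.998, -0.054, -0.015, -0.002]
ft_force: [0.1, 0.1, 0.4]
grip_width: 0.7
```

```bash
python3 - <<'E'
from h import *
go(); a=[]
for n,(u,v) in (('scene',(285,235)),('side',(370,190))):
    p,d=eyes.camera(n); W=cloud(d,eyes.calibration(n))
    for t in ((.622,-.086,.064),(.63,0,.064),(.638,.083,.064),(.648,.168,.064)):
        x,y=proj([t],eyes.calibration(n))[0].astype(int); ring(W,p,x,y,16,.056,.075)
    a.append(cv2.resize(p[v-100:v+100,u-100:u+100],(400,400),interpolation=3))
cv2.imwrite('pics/fin.png',np.hstack(a))
E
```

```text
t 24.85 pos [0.4585 0.1827 0.2261] yaw -0.109 turn -0.009 tilt [-0.029  0.005 -1.   ] f [0.1 0.1 0.4] g 0.7 j [-0.83  0.05  0.39  1.81 -0.04  1.31 -0.54]
ring (np.int64(233), np.int64(196)) 461 c 0.6163 -0.1102 D 117.6 z 0.0635
ring (np.int64(261), np.int64(214)) 385 c 0.6232 -0.017 D 95.9 z 0.0632
ring (np.int64(291), np.int64(233)) 269 c 0.6331 0.0648 D 84.8 z 0.063
ring (np.int64(325), np.int64(256)) 137 c 0.6476 0.1669 D 37.2 z 0.0618
ring (np.int64(396), np.int64(208)) 418 c 0.6214 -0.0674 D 109.3 z 0.0645
ring (np.int64(373), np.int64(190)) 298 c 0.6314 0.0091 D 157.9 z 0.0638
ring (np.int64(354), np.int64(174)) 200 c 0.6417 0.0904 D 166.4 z 0.0634
ring (np.int64(336), np.int64(160)) 146 c 0.6526 0.1631 D 160.4 z 0.0631
```

View pics/fin.png

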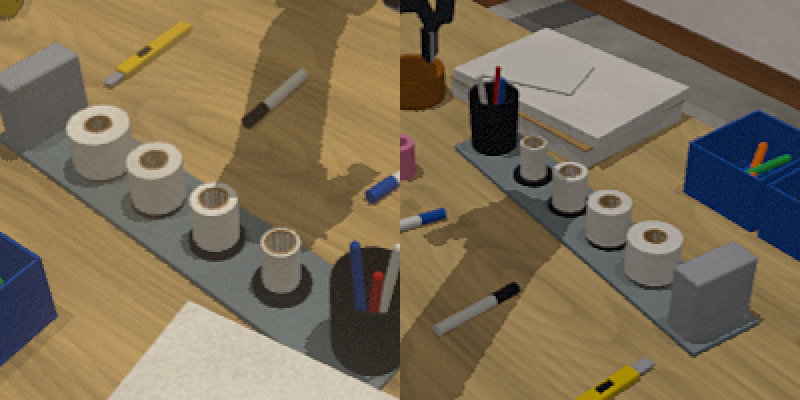

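All four rolls stand upright and seated, fullest at the block (98,140) down to emptiest at the pen pot (280,260), with tops at about 63–64 mm. The gripper is clear, so I'm handing in.

```bash
python3 -c "
from workcell import order; print(order.hand_in())"
```

```text
the job is handed in; nothing more can be done
None
```

All four rolls are on their pins, in order 66, 56, 46 and 36 mm from the steel block to the pen pot. They are released, the arm is clear, and I handed the job in at about 25 s.

**Height:** In the final scene and side views all four stand upright. Their tops read 62–64.5 mm against the 64 mm expected when fully down, which is within calibration error.

**Position and size:** From above, just after each roll was placed, the wrist camera read diameters within 0.5 mm of nominal and centres within a few mm of the pins.

**Readings that disagreed:** The wrist camera's heights read about 2 mm low throughout. The circle fits in the final scene and side views were mostly unusable because neighbouring rolls spilled into them, so I used only their heights.

The orange and pink look-alikes were not touched.

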